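# Pull the spent cartridge from a countertop water purifier

### The job

The cartridge with the straight finger tab is spent: press the purifier's latch paddle fully down so that the hood springs free, swing the hood right back until it stands open by itself, and draw that cartridge up out of its well (not the one with the round knob). Finish while holding it in the gripper to drip, upright and still over the middle of the steel bowl with its foot a few centimetres above the rim, neither set down nor let go. Keep it upright all the way, and leave the other cartridge, the bowl and everything else on the drainboard where they are.

Things in the scene. Friction and masses are not known exactly. Their poses are not given: they have to be found in the camera images.
- purifier: White countertop water purifier, fixed, 200 mm wide (its y), 205 mm deep; origin: centre of its underside on the drainboard; +x points to its back (the hinge), -x to its front (the latch side, towards the robot), z up. Its flat deck is at 122 mm height, with two round wells 62 mm wide and 98 mm deep centred at x = +8 mm, y = +42 and -42 mm. A lower front foot, 92 mm high, reaches from x = -79 to -123 mm.
- latch_pad (a point): Pressing point on top of the grey latch paddle at the purifier's front right (at purifier x = -98, y = -55 mm, 128 mm above the drainboard). The paddle is 44 mm wide (y) and 46 mm long (x, from purifier x = -117 to -71 mm). Pressed straight down it tips about a cross pin (along y) 30 mm behind this point and 122 mm above the drainboard, and its upright hook behind lets go of the catch on the hood. Hook top at 150 mm height.
- latch (a joint): Angle of the latch paddle, rad: 0 at rest, 0.30 at its stop (this point then about 9 mm lower; a broad fingertip bears nearer the pin and sinks 6 to 8 mm). A spring returns it; about 2 to 3 N on the pressing point to start it and 3 to 5 N to reach the stop. The hood is freed at about 0.2 and then jumps up a crack (about 0.1 rad) on a spring pin, so that it does not catch again.
- hood (a joint): Opening angle of the light grey hood, rad: 0 shut and latched, 1.75 at its rear stop. Its hinge axis runs along the purifier's y; the front edge rises and goes back. The hinge is stiff enough (about 0.13 N m) to hold it at any angle. The hood is a hollow cover 128 mm deep (x), 192 mm wide, 46 mm high, walls 4 mm.
- hood_hinge (a point): Middle of the hood's hinge line, at purifier x = +75 mm, 122 mm above the drainboard; axes as the purifier's.
- hood_handle (a point): Grip point of the handle tongue that juts forward from the top of the hood's front wall: 14 mm wide (hood y), 18 mm high, jutting 42 mm clear of the wall; the point lies 27 mm out from the wall. With the hood shut it lies at purifier x = -80, y = +20 mm, 152 mm above the drainboard, that is 155 mm in front of and 30 mm above the hinge line; it turns with the hood. Free space on all sides (the deck is 30 mm lower).
- cart_center (a point): Centre (half-way up, 67 mm above its foot) of the cartridge with the straight finger tab, axis z up: white cylinder 56 mm across and 100 mm tall, on its top an upright flat tab 10 mm thick (its y), 34 mm long (its x) and 34 mm tall; 134 mm in all, about 0.25 kg. It stands loose in one of the two wells (either one) with 3 mm play all round; the well's floor is 24 mm above the drainboard, so the cylinder's top is 2 mm above the deck and the tab stands free up to 158 mm.
- cart_tab (a point): Grip point on that tab, 122 mm above the cartridge's foot (22 mm above the cylinder's top); y across the 10 mm thickness.
- cart_foot (a point): Centre of that cartridge's underside.
- knob_top (a point): Centre of the round knob (32 mm across, 31 mm high) on top of the other cartridge, which has the same cylinder and stands in the other well; it stays there. This point lies 122 mm above that cartridge's foot.
- bowl_rim (a point): Centre of the mouth of the open steel bowl, 190 mm across, rim 75 mm above the drainboard, loose, about 0.45 kg.
- cup: White mug 72 mm across, 85 mm high, bystander behind; origin at its underside.
- rice_bowls: Stack of white rice bowls, 114 mm across, 80 mm high, bystander behind; origin at its underside.
- soap_jug: Yellow pump jug, 75 x 125 mm, 228 mm high, bystander at the left; origin at its underside.
- dinner_plate: White side plate 160 mm across, bystander at the left; origin at its underside.
- dish_brush: Round-headed dish brush, 180 mm long, lying across in front of the robot's base, bystander; origin below the middle of its handle.
- chopstick_pot: Blue pot of chopsticks, 80 mm across, 245 mm high, bystander at the right; origin at its underside.
- soy_bottle: Amber bottle 62 mm across, 190 mm high, bystander at the left; origin at its underside.
Not all that is in view belongs to the job. There is more than one size of the part that bears bowl_rim; the job needs the larger.

How it is judged:
By the outcome, as a careful person would: the job done as asked, in the order asked, and still so for the second after the job is handed in, while the arm keeps its last pose, push and grip.
It also fails if it takes over 64 s, if anything falls off the work surface, if the arm or the gripper's body presses on something with over 40 N, if the wrist force passes 120 N, or if a joint passes its speed limit or range.

### The arm

A 6-joint arm with a two-finger parallel gripper is mounted at the origin on the work surface. World frame = base frame: x ahead of the robot, y to its left, z up, the work surface at z = 0. Lengths are in m, angles in rad, forces in N, time in s.
With the tool pointing down it reaches from about 0.375 to 0.9 m from the base axis. Payload 3.1 kg.
Tool frame: the origin (TCP) lies on the centre line of the jaws, within the pads' length; the fingertips stand robot.finger_overhang ahead of it and the grasp point (between the pads) lies 2 mm behind it (robot.finger_overhang is the distance from the TCP to the fingertips, in m); z points along the fingers, y is the direction in which the jaws open and shut (so a half turn about z gives the same grasp; the last joint's range is limited). The gripper opens to 87 mm and grips with 3 to 60 N. Pads are 19 mm wide; open, the fingers measure 117 mm over their backs; the gripper's body (75 mm by 190 mm) begins 51 mm behind the grasp point.
Start: joints at [1.095, 0.527, 1.433, -0, 1.181, -0.178], TCP at [0.183, 0.598, 0.24] pointing down, gripper open.
Joint ranges: [-3.08, 3.08], [-0.75, 2.2], [0.22, 2.44], [-1.43, 4.57], [0, 2.65], [-2.85, 2.85]. Speed limits (rad/s): [2.79, 2.79, 3.14, 3.14, 3.14, 3.14].

### API

Orientations are given as a unit quaternion [x, y, z, w].
In Python, from rig import robot gives the robot as it stands. The module is installed in compiled form; this text tells all that it offers.
- The arm moves only by the tool step_arm, never from a script. Its arguments are lists of equal length, an entry for each row: "slide": the shift along the tool's x, y, z in mm, a list of three; "twist": the turn about the tool's z in degrees. A call has 1 to 20 rows; each row shifts and turns the commanded pose from where the row before left it, along the tool's axes as they then stand; what a row does not reach is not made up. A row lasts 1/12 s, in which the tool goes at most 41.7 mm and 7.16 degrees, less where a joint would pass 70% of its speed; a pose out of reach is approached as far as the arm can. A call is refused whole if a number of a shift passes 41.7 or a number of a turn 7.16, either way. A call with a gripper value outside its range is refused whole. "jaw" is the finger opening in mm, from 0 to 87, set as the call begins (left out, the last holds). The fingers move at their own pace and stop on an object; "force" is the grip in N (left out, the last holds). Time passes only in rows, so rows that do not move let the fingers close. It gives the time, the measured TCP pose, the force and the opening at its end, in the units of the state.
- robot.get_obs(): the state, without advancing time (a new reading comes with each control period).
- robot.camera(name): name is "scene" or "side" or "wrist"; returns a dict with "color" (480x640x3 uint8, blue, green, red), "depth" (480x640 float32, m along the optical axis (not along the pixel's ray), 0 where there is no reading), "camera_matrix" (3x3 intrinsics, pixels), "origin" and "orientation" of the camera in the world. Camera axes: x right, y down, z forward; pixel columns grow to the right and rows downward; lengths in m; the calibration is good to about 2 mm. A picture is of the moment at which its call begins.
- robot.hand_in(): hands the job in, once; it reports no verdict.
The state is a dict: "time": time; "q": joint angles; "joint_velocities": joint speeds; "joint_torque": joint torques, N m; "position": TCP position; "tool_rot": TCP orientation; "ft_force": force on the tool from outside, world axes, zero at the start; "moment": the same for the moment, N m; "grip_width": finger opening in m.
Only numpy, scipy, OpenCV 4.12 (cv2) and the standard library are available. Lean on these libraries where they do the work, as an engineer would, in place of code of your own. Each camera call takes 0.05 s, during which the arm holds its last target.

## Working session

There is one attempt and no reset: what is moved stays moved. The work goes in short steps, Python scripts to look and compute and a tool call to move; the robot and the scene stay as the last step left them, time stands still between calls to the robot, and variables do not carry over. Pictures are saved under pics/ and viewed, and the job is handed in when it is done.

Besides the shell and the picture viewer there is one more tool, called after "Request:" as name(argument=value, ...) on one line, values as JSON. step_arm: Moves the arm, as the interface text tells. Its arguments: {"type":"object","properties":{"slide":{"type":"array","items":{"type":"array","items":{"type":"number"}}},"twist":{"type":"array","items":{"type":"number"}},"jaw":{"type":"number"},"force":{"type":"number"}},"required":["slide","twist"]}

```bash
mkdir -p pics
cat > h.py <<'E'
import numpy as np,cv2
from rig import robot
from scipy.spatial.transform import Rotation as R
def shot(n,f):
    c=robot.camera(n); cv2.imwrite(f'pics/{f}.png',c['color']); np.savez(f'pics/{f}.npz',**{k:np.array(v) for k,v in c.items()}); return c
def load(f): return dict(np.load(f'pics/{f}.npz'))
def P(c,u,v,d=None,r=1):
    if d is None:
        w=c['depth'][v-r:v+r+1,u-r:u+r+1]; w=w[w>0]; d=np.median(w) if len(w) else np.nan
    K=c['camera_matrix']; p=np.array([(u-K[0,2])/K[0,0],(v-K[1,2])/K[1,1],1])*d
    return R.from_quat(c['orientation']).apply(p)+c['origin']
def Pz(c,u,v,z):
    K=c['camera_matrix']; p=R.from_quat(c['orientation']).apply([(u-K[0,2])/K[0,0],(v-K[1,2])/K[1,1],1])
    return c['origin']+p*(z-c['origin'][2])/p[2]
E
python3 - <<'E'
from h import *
for n in('scene','side','wrist'):
    c=shot(n,n+'0');print(n,c['origin'],c['orientation'],c['camera_matrix'][0,0])
o=robot.get_obs();print(o,robot.finger_overhang)
E
```

```text
scene [ 1.08202445 -0.98633956  1.14590268] [ 0.88178193  0.23698285 -0.10016691 -0.39530538] 610.8260642663162
side [0.4047762  1.27914562 0.84462279] [-0.04011566  0.86236316 -0.50337249  0.03656031] 513.9206147656715
wrist [0.10754933 0.61999144 0.38327742] [0.79592299 0.58797561 0.08497598 0.11649187] 362.36700037332696
{'time': 0.15, 'q': array([ 1.09550859e+00,  5.28270667e-01,  1.43361591e+00, -1.31778104e-05,
        1.18143717e+00, -1.78500471e-01]), 'joint_velocities': array([ 1.16335812e-03, -1.68689470e-03, -2.38055803e-03, -7.21397112e-04,
       -3.00823551e-05, -1.14749356e-03]), 'joint_torque': array([ 1.90275177e-04, -4.40435815e+01, -1.76841080e+01,  6.33253064e-02,
        5.51758544e-02, -7.42998009e-05]), 'position': array([0.18250081, 0.59718639, 0.23878282]), 'tool_rot': array([ 1.47847078e-01,  9.89009854e-01, -8.21667328e-04, -2.72158783e-04]), 'ft_force': array([-0.70496537, -0.59342392, -0.95000246]), 'moment': array([ 0.0255374 ,  0.01318138, -0.03105617]), 'grip_width': 0.08697334438662427} 0.017
```

View pics/scene0.png

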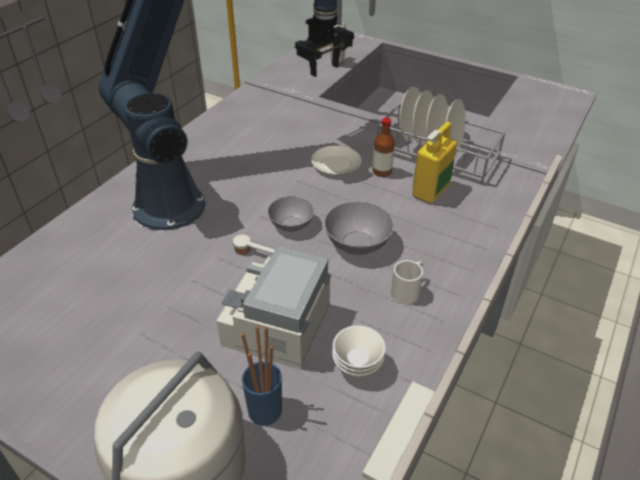

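View pics/side0.png

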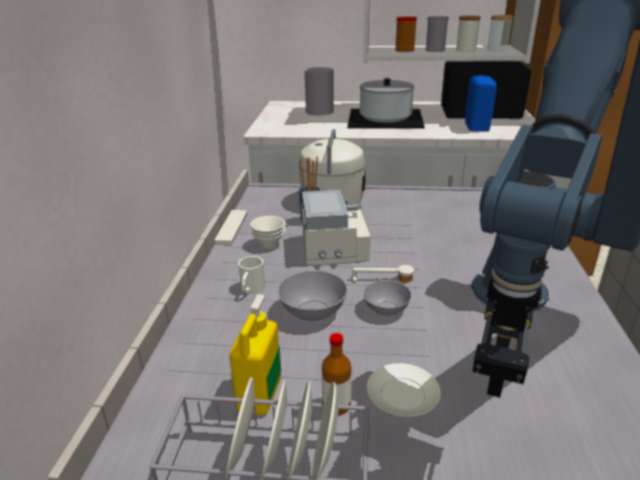

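View pics/wrist0.png

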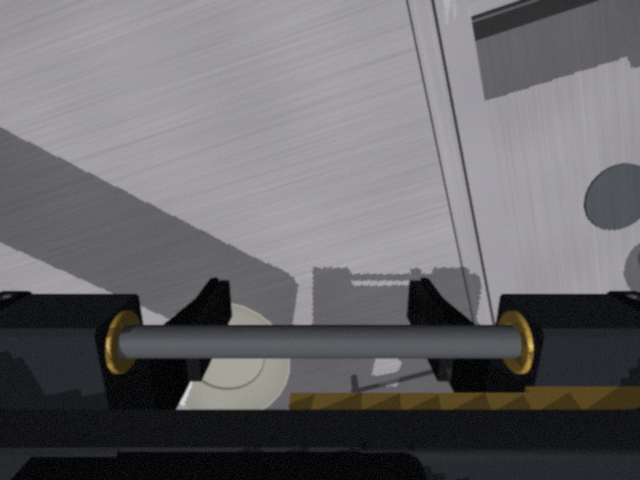

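Run:
```python
from h import *
c=load('scene0')['color']; cv2.imwrite('pics/s0c.png',cv2.resize(c[180:380,200:400],None,fx=3,fy=3,interpolation=cv2.INTER_CUBIC))
c=load('side0')['color']; cv2.imwrite('pics/d0c.png',cv2.resize(c[170:330,270:430],None,fx=3.7,fy=3.7,interpolation=cv2.INTER_CUBIC))
```

```text
(no output)
```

View pics/s0c.png

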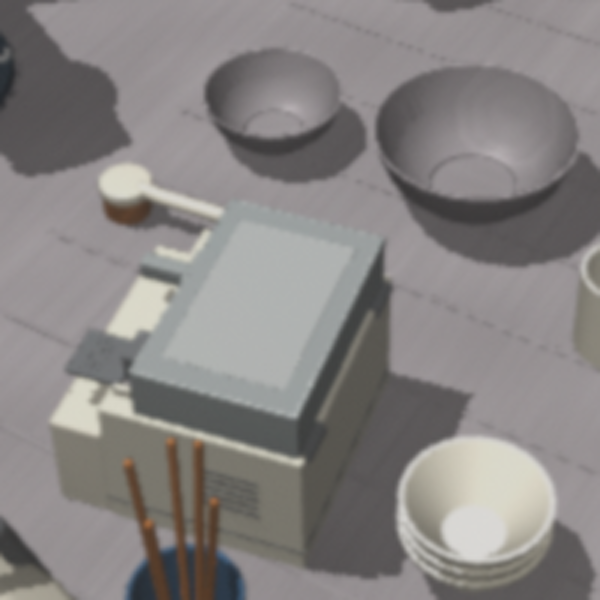

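View pics/d0c.png

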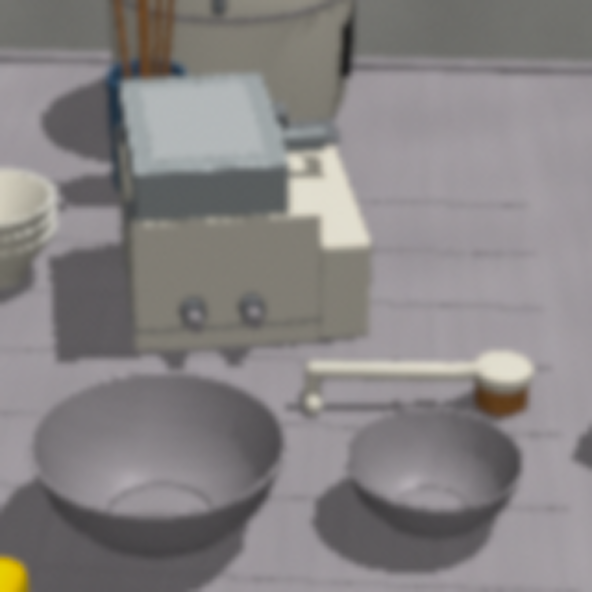

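Run:
```python
from h import *
s=load('scene0');d=load('side0')
def full(c):
    v,u=np.mgrid[0:480,0:640];K=c['camera_matrix'];D=c['depth']
    p=np.stack([(u-K[0,2])/K[0,0]*D,(v-K[1,2])/K[1,1]*D,D],-1)
    return R.from_quat(c['orientation']).apply(p.reshape(-1,3)).reshape(480,640,3)+c['origin']
for n,c in(('scene',s),('side',d)):
    W=full(c);ok=c['depth']>0
    print(n,'table z',np.median(W[...,2][ok&(abs(W[...,2])<.02)&(W[...,0]>.3)&(W[...,0]<.9)]))
    # hood top
    m=ok&(abs(W[...,2]-.168)<.005)&(W[...,0]>.3)&(W[...,0]<.9)&(W[...,1]<0.1)&(W[...,1]>-.5)
    n_,l,st,ce=cv2.connectedComponentsWithStats(m.astype(np.uint8))
    k=1+np.argmax(st[1:,4]); pts=W[l==k]; print(st[k],np.median(pts[:,2]),cv2.minAreaRect((pts[:,:2]*1000).astype(np.float32)), pts.mean(0))
    # bowls rim
    m=ok&(W[...,2]>.068)&(W[...,2]<.08)&(W[...,0]>.3)&(W[...,0]<.9)&(W[...,1]>-.15)&(W[...,1]<.3)
    n_,l,st,ce=cv2.connectedComponentsWithStats(m.astype(np.uint8))
    for k in range(1,n_):
        if st[k,4]>15: p=W[l==k]; print('z75',st[k],p.mean(0),p.min(0),p.max(0))
for u,v in((238,203),(383,238),(298,415),(132,378)): print(Pz(s,200+u/3,180+v/3,.168))
# bowl rim extremes (crop) left/right/far
for u,v in((377,135),(578,135),(478,68)): print('bowl',Pz(s,200+u/3,180+v/3,.075))
for u,v in((35,440),(283,440),(160,376)): print('bowl',Pz(d,270+u/3.7,170+v/3.7,.075))
```

```text
scene table z 0.00019722387472331793
[ 243  246   85   75 3700] 0.16858051042790484 ((548.0484619140625, -212.11663818359375), (135.58180236816406, 198.4536590576172), 10.881677627563477) [ 0.55309576 -0.21838705  0.16851963]
z75 [324 201  70  48 435] [0.54535751 0.14969739 0.07300555] [0.45562716 0.04478528 0.06802822] [0.64492819 0.23851018 0.0796537 ]
z75 [395 262  27  13  92] [0.73345623 0.05675995 0.07447466] [0.7088999  0.0283847  0.06811739] [0.77155115 0.06972126 0.07998842]
z75 [393 270  29  15  95] [0.74757807 0.00646003 0.07482749] [ 0.7089376  -0.0069919   0.06802007] [0.77781812 0.03663942 0.07990844]
z75 [324 284   6  14  21] [ 0.60099546 -0.11889058  0.07505029] [ 0.59625938 -0.14068159  0.06836824] [ 0.60592257 -0.09989741  0.07963048]
side table z 0.0001374910213846059
[ 302  190   46   28 1065] 0.16826886211559766 ((551.1344604492188, -208.28213500976562), (130.55526733398438, 201.4984588623047), 11.031109809875488) [ 0.55091689 -0.19957019  0.16823838]
z75 [306 239  64   8 213] [ 0.5036248  -0.11849675  0.07404605] [ 0.40547804 -0.14295098  0.06807738] [ 0.59929081 -0.09415268  0.07991991]
z75 [240 258  22   8  75] [0.75116349 0.0098574  0.07400137] [ 0.71709143 -0.00373292  0.06816087] [0.77878633 0.03367423 0.07988017]
z75 [239 265  25  15 104] [0.7406278  0.06648636 0.0736295 ] [0.708925   0.02907804 0.06803598] [0.7750499  0.10109696 0.07998994]
z75 [277 270  71  42 434] [0.55434773 0.13666143 0.07279451] [0.45903659 0.04851358 0.06802368] [0.64578914 0.23851557 0.0784437 ]
[ 0.47952536 -0.13192373  0.168     ]
[ 0.59621094 -0.10859611  0.168     ]
[ 0.63229644 -0.29073965  0.168     ]
[ 0.51357339 -0.32098966  0.168     ]
bowl [0.48046095 0.08613339 0.075     ]
bowl [0.63482486 0.17712076 0.075     ]
bowl [0.51418784 0.21601285 0.075     ]
bowl [0.63979159 0.15224959 0.075     ]
bowl [0.46097321 0.1392448  0.075     ]
bowl [0.55898985 0.05920853 0.075     ]
```

Request:
step_arm(slide=[[0,0,-20],[0,0,-20],[0,0,-20],[0,0,-20],[-10,-39,0],[-10,-39,0],[-10,-39,0],[-10,-39,0],[-10,-39,0],[-10,-39,0],[-10,-39,0],[-10,-39,0],[-10,-39,0],[-10,-39,0],[-10,-39,0],[-10,-39,0],[-10,-39,0],[-10,-39,0]], twist=[-7,-7,-7,-6.9,0,0,0,0,0,0,0,0,0,0,0,0,0,0], jaw=0, force=20)

```text
time: 1.65
position: [0.4236, 0.0861, 0.3196]
tool_rot: [-0.095, 0.995, 0.0, 0.0]
ft_force: [1.8, 1.0, 0.6]
grip_width: -0.0
```

Request:
step_arm(slide=[[6,-39,0],[6,-39,0],[6,-39,0],[6,-39,0],[6,-39,0],[6,-39,0],[6,-39,0],[6,-39,0],[0,0,0]], twist=[0,0,0,0,0,0,0,0,0])

```text
time: 2.4
position: [0.4362, -0.2349, 0.3196]
tool_rot: [-0.092, 0.996, -0.003, 0.001]
ft_force: [0.2, 0.7, 0.2]
grip_width: 0.0006
```

Run:
```python
from h import *
c=shot('wrist','w1');print(c['origin'],R.from_quat(c['orientation']).as_matrix().round(3)); o=robot.get_obs();print(o['position'],o['q'],o['time'])
```

```text
[ 0.35872348 -0.24895203  0.4641055 ] [[-0.181  0.942  0.283]
 [ 0.983  0.175  0.047]
 [-0.006  0.287 -0.958]]
[ 0.43539466 -0.23117713  0.31922788] [-7.14931515e-01  2.52939657e-01  1.65064600e+00 -5.16835992e-04
  1.23713281e+00 -2.47043757e+00] 2.45
```

View pics/w1.png

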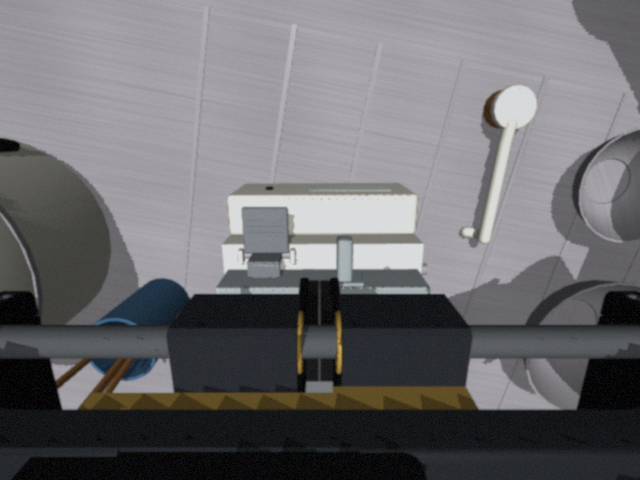

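Run:
```python
from h import *
c=load('w1')['color']; cv2.imwrite('pics/w1c.png',cv2.resize(c[175:305,210:440],None,fx=3.4,fy=3.4,interpolation=cv2.INTER_CUBIC))
```

```text
(no output)
```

View pics/w1c.png

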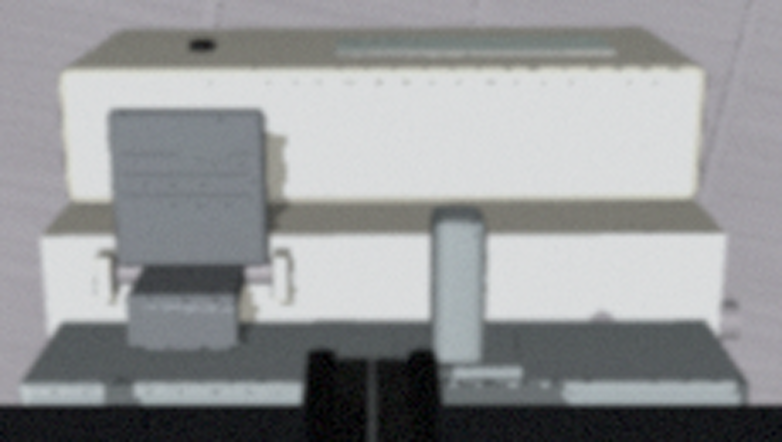

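Run:
```python
from h import *
c=load('w1')
L=[('foot',62,69,.092,-123,-100),('foot',703,69,.092,-123,100),('deck',42,234,.122,-79,-100),('deck',724,234,.122,-79,100),('pad',110,112,.128,-117,-77),('pad',262,112,.128,-117,-33),('padback',118,264,.128,-71,-77),('padb',266,264,.128,-71,-33),('tong',433,213,.161,-95,13),('tong',485,213,.161,-95,27)]
A=[];B=[]
for n,u,v,z,x,y in L:
    p=Pz(c,210+u/3.4,175+v/3.4,z); q=P(c,int(210+u/3.4),int(175+v/3.4),r=1)
    print(n,p.round(4),'depthz',q.round(3)); A.append(np.array([x,y])/1000);B.append(p[:2])
A=np.array(A);B=np.array(B)
for sel in (range(10),range(4),):
    a=A[list(sel)];b=B[list(sel)]
    ac=a-a.mean(0);bc=b-b.mean(0);th=np.arctan2((ac[:,0]*bc[:,1]-ac[:,1]*bc[:,0]).sum(),(ac*bc).sum())
    M=np.array([[np.cos(th),-np.sin(th)],[np.sin(th),np.cos(th)]]);t=b.mean(0)-M@a.mean(0)
    print(np.degrees(th),t,((a@M.T+t-b)*1000).round(1).tolist())
M=M;print('paddlez',[P(c,int(210+190/3.4),int(175+v/3.4))[2].round(4) for v in(130,160,200,240)])
```

```text
foot [ 0.4391 -0.3318  0.092 ] depthz [ 0.44  -0.333  0.087]
foot [ 0.4035 -0.1401  0.092 ] depthz [ 0.414 -0.115  0.001]
deck [ 0.482  -0.3255  0.122 ] depthz [ 0.483 -0.327  0.117]
deck [ 0.4456 -0.1304  0.122 ] depthz [ 0.461 -0.11   0.059]
pad [ 0.4409 -0.3093  0.128 ] depthz [ 0.449 -0.316  0.092]
pad [ 0.4332 -0.2677  0.128 ] depthz [ 0.44  -0.27   0.092]
padback [ 0.4848 -0.3016  0.128 ] depthz [ 0.485 -0.303  0.125]
padb [ 0.477  -0.2596  0.128 ] depthz [ 0.477 -0.26   0.128]
tong [ 0.4439 -0.2186  0.161 ] depthz [ 0.447 -0.218  0.147]
tong [ 0.4414 -0.2055  0.161 ] depthz [ 0.458 -0.197  0.097]
10.631055728512601 [ 0.54115245 -0.21343091] [[-0.4, -2.6], [-1.7, 2.2], [0.0, -0.8], [-0.5, 0.7], [-0.5, -1.4], [-0.9, 0.3], [0.8, -0.6], [0.5, 0.7], [1.5, 0.5], [1.4, 1.1]]
10.538259370362239 [ 0.54184688 -0.21346075] [[0.1, -2.5], [-0.9, 2.4], [0.5, -0.8], [0.3, 0.8]]
paddlez [np.float64(0.1276), np.float64(0.1282), np.float64(0.1283), np.float64(0.1278)]
```

Request:
step_arm(slide=[[-2,-29,0],[-2,-28,0],[0,0,33],[0,0,33],[0,0,33],[0,0,33],[0,0,28],[0,0,0]], twist=[0,0,0,0,0,0,0,0])

```text
time: 3.12
position: [0.4468, -0.2783, 0.1546]
tool_rot: [-0.095, 0.995, 0.005, -0.004]
ft_force: [-1.4, 1.6, 0.2]
grip_width: 0.0001
```

Run:
```python
from h import *
c=shot('wrist','w2'); o=robot.get_obs();print(o['position'],o['tool_rot'],o['ft_force'],o['q'])
d=o['position'][:2]-[.541,-.2134];t=np.radians(10.65);print(d[0]*np.cos(t)+d[1]*np.sin(t),-d[0]*np.sin(t)+d[1]*np.cos(t))
```

```text
[ 0.44822668 -0.27972393  0.15717613] [-0.09540302  0.99542984  0.00329898 -0.00260852] [-0.81200052  0.12733917  0.78793183] [-7.69765341e-01  5.19554536e-01  1.74846668e+00  3.96881682e-04
  8.81977264e-01 -2.53191360e+00]
-0.10343251188391583 -0.04803611871506473
```

View pics/w2.png

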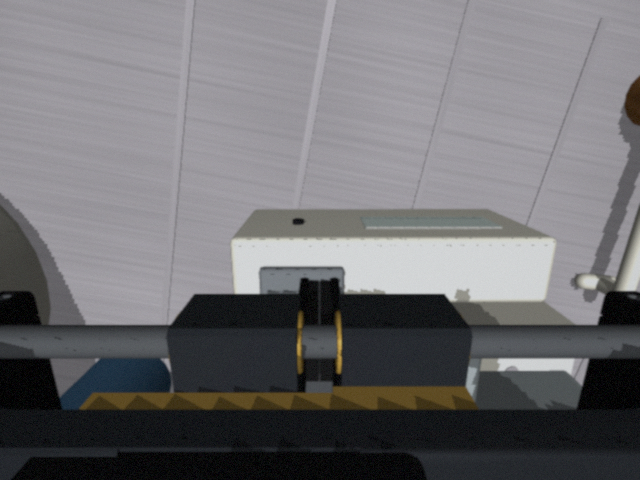

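Request:
step_arm(slide=[[0,-7,5],[0,0,5],[0,0,4],[0,0,3],[0,0,2],[0,0,0]], twist=[0,0,0,0,0,0])

```text
time: 3.67
position: [0.4517, -0.2904, 0.1412]
tool_rot: [-0.095, 0.995, -0.001, 0.001]
ft_force: [-0.7, -2.7, 2.6]
grip_width: 0.0004
```

Request:
step_arm(slide=[[0,2,2],[0,1,2],[0,0,1],[0,0,1],[0,0,0],[0,0,0]], twist=[0,0,0,0,0,0])

```text
time: 4.17
position: [0.4516, -0.2881, 0.1371]
tool_rot: [-0.095, 0.995, -0.002, 0.001]
ft_force: [-2.9, -2.2, 16.5]
grip_width: 0.0003
```

Run:
```python
from h import *
o=robot.get_obs();print(o['position'],o['ft_force'])
c=shot('scene','s2')['color'];cv2.imwrite('pics/s2c.png',cv2.resize(c[180:380,200:400],None,fx=3,fy=3,interpolation=cv2.INTER_CUBIC))
```

```text
[ 0.45163993 -0.28810328  0.13710019] [-2.9368278  -2.22104184 16.53874823]
```

View pics/s2c.png

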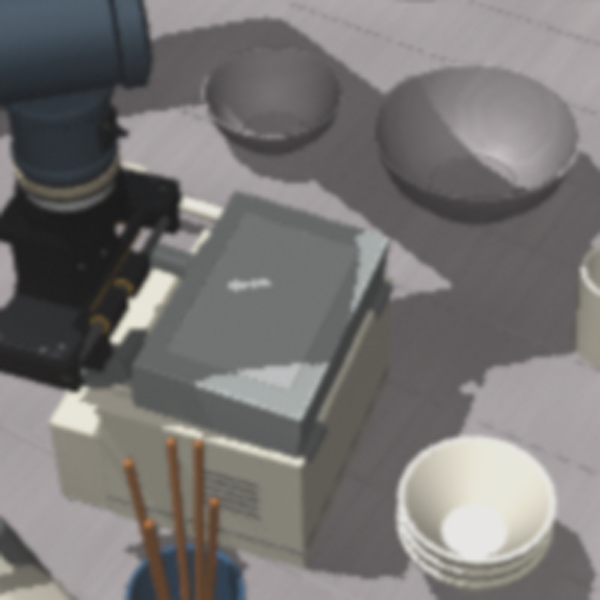

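Request:
step_arm(slide=[[0,0,-10],[0,0,-20],[0,0,-30],[0,25,-20],[0,30,0],[-5,20,0],[0,0,0],[0,0,0]], twist=[0,0,0,0,0,0,0,0], jaw=45)

```text
time: 4.88
position: [0.4409, -0.2103, 0.2143]
tool_rot: [-0.096, 0.995, 0.001, -0.0]
ft_force: [-0.1, -0.3, -0.5]
grip_width: 0.0424
```

```bash
cat >> h.py <<'E'
O=np.array([.541,-.2134]);T=np.radians(10.65)
def pur(p):
    d=np.asarray(p)[:2]-O; return np.array([d[0]*np.cos(T)+d[1]*np.sin(T),-d[0]*np.sin(T)+d[1]*np.cos(T),p[2]])
def st():
    o=robot.get_obs(); r=R.from_quat(o['tool_rot']).as_matrix()
    print('t',o['time'],'pur mm',(pur(o['position'])*1000).round(1),'xyz',o['position'].round(4),'yaw y',np.degrees(np.arctan2(r[1,1],r[0,1])).round(2),'F',o['ft_force'].round(1),'w',o['grip_width'].round(4))
E
python3 - <<'E'
from h import *
st(); shot('wrist','w3')
c=shot('scene','s3')['color'];cv2.imwrite('pics/s3c.png',cv2.resize(c[180:380,200:400],None,fx=3,fy=3,interpolation=cv2.INTER_CUBIC))
E
```

```text
Traceback (most recent call last):
  File "h.py", line 20, in st
    print('t',o['time'],'pur mm',(pur(o['position'])*1000).round(1),'xyz',o['position'].round(4),'yaw y',np.degrees(np.arctan2(r[1,1],r[0,1])).round(2),'F',o['ft_force'].round(1),'w',o['grip_width'].round(4))
                                                                                                                                                                                       ^^^^^^^^^^^^^^^^^^^^^
AttributeError: 'float' object has no attribute 'round'
```

```bash
sed -i "s/o\['grip_width'\].round(4)/round(o['grip_width'],4)/" h.py
python3 - <<'E'
from h import *
st(); shot('wrist','w3')
c=shot('scene','s3')['color'];cv2.imwrite('pics/s3c.png',cv2.resize(c[180:380,200:400],None,fx=3,fy=3,interpolation=cv2.INTER_CUBIC))
E
```

```text
t 4.8833 pur mm [-97.8  21.6 214.3] xyz [ 0.4409 -0.2103  0.2143] yaw y 101.01 F [-0.1 -0.3 -0.5] w 0.0424
```

View pics/s3c.png

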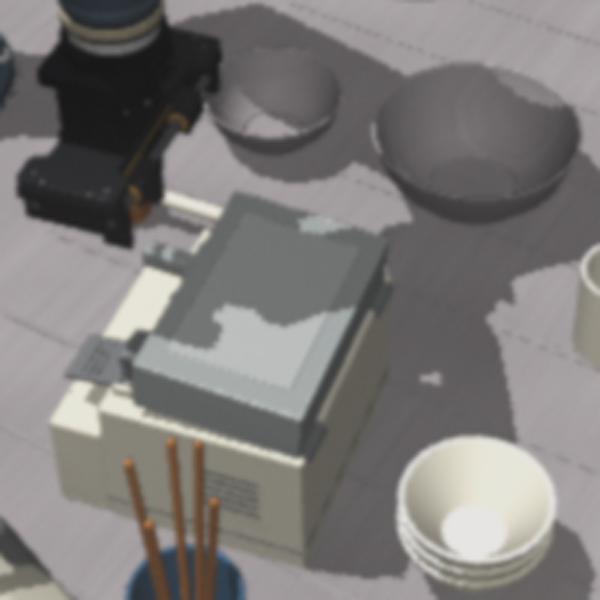

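View pics/w3.png

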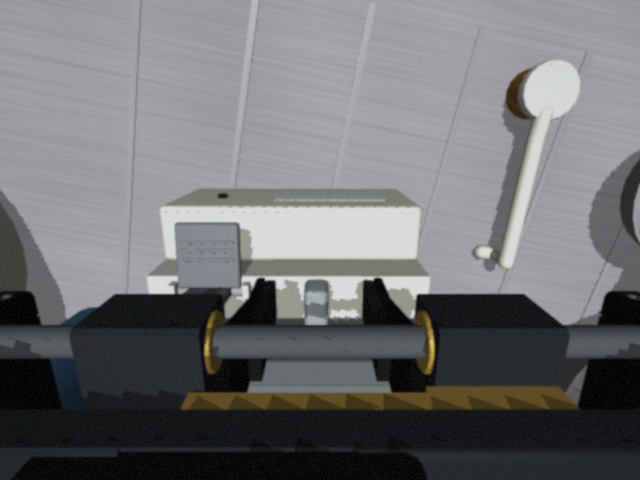

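Run:
```python
from h import *
c=load('w3')
for u,v in((316,284),(316,290),(316,300),(316,315),(300,325)): print((pur(P(c,u,v))*1000).round(1))
c=load('s3')
for u,v in((155,250),(165,257),(178,262),(240,235),(170,360)): print((pur(P(c,200+u//3,180+v//3))*1000).round(1))
```

```text
[-91.1  19.5 164. ]
[-90.7  19.5 171.5]
[-85.7  19.5 173.9]
[-76.1  19.6 173.6]
[-130.1   16.1  278.7]
[-82.9  15.9 175.3]
[-73.5  16.4 171.7]
[-63.6  15.8 169.2]
[-25.9  49.4 179.1]
[-25.3 -85.2 178.8]
```

Request:
step_arm(slide=[[-10,-1,0],[-9,0,10],[0,0,20],[0,0,18],[0,0,0]], twist=[0,0,0,0,0])

```text
time: 5.4
position: [0.4594, -0.2086, 0.1629]
tool_rot: [-0.095, 0.996, 0.002, -0.002]
ft_force: [0.0, -0.2, 0.2]
grip_width: 0.0449
```

Run:
```python
from h import *
st(); shot('wrist','w4')
c=shot('scene','s4')['color'];cv2.imwrite('pics/s4c.png',cv2.resize(c[180:380,200:400],None,fx=3,fy=3,interpolation=cv2.INTER_CUBIC))
```

```text
t 5.4 pur mm [-79.3  19.8 162.9] xyz [ 0.4594 -0.2086  0.1629] yaw y 100.86 F [ 0.  -0.2  0.2] w 0.0449
```

View pics/w4.png

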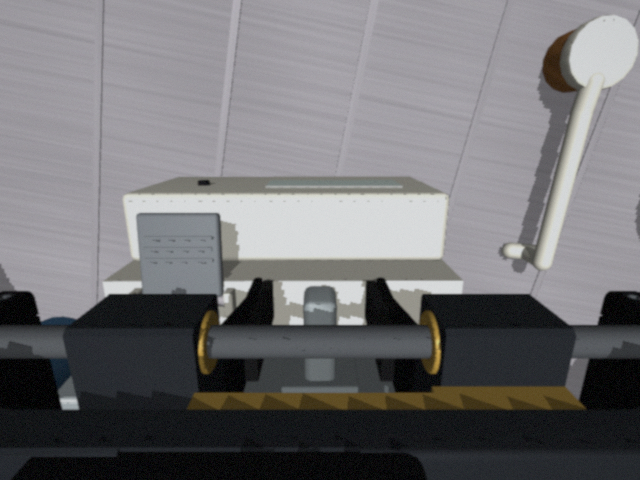

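Run:
```python
import numpy as np
r=160.;f=np.linspace(.272,1.91,25);x=-r*np.cos(f);z=r*np.sin(f)
print([[round(-a,1),0,round(-b,1)] for a,b in zip(np.diff(x),np.diff(z))])
```

```text
[[np.float64(-3.3), 0, np.float64(-10.4)], [np.float64(-4.0), 0, np.float64(-10.2)], [np.float64(-4.7), 0, np.float64(-9.9)], [np.float64(-5.3), 0, np.float64(-9.5)], [np.float64(-6.0), 0, np.float64(-9.1)], [np.float64(-6.6), 0, np.float64(-8.7)], [np.float64(-7.2), 0, np.float64(-8.2)], [np.float64(-7.7), 0, np.float64(-7.7)], [np.float64(-8.2), 0, np.float64(-7.2)], [np.float64(-8.7), 0, np.float64(-6.6)], [np.float64(-9.1), 0, np.float64(-6.0)], [np.float64(-9.5), 0, np.float64(-5.4)], [np.float64(-9.9), 0, np.float64(-4.7)], [np.float64(-10.1), 0, np.float64(-4.0)], [np.float64(-10.4), 0, np.float64(-3.3)], [np.float64(-10.6), 0, np.float64(-2.6)], [np.float64(-10.8), 0, np.float64(-1.9)], [np.float64(-10.9), 0, np.float64(-1.1)], [np.float64(-10.9), 0, np.float64(-0.4)], [np.float64(-10.9), 0, np.float64(0.4)], [np.float64(-10.9), 0, np.float64(1.1)], [np.float64(-10.8), 0, np.float64(1.8)], [np.float64(-10.6), 0, np.float64(2.6)], [np.float64(-10.4), 0, np.float64(3.3)]]
```

Request:
step_arm(slide=[[0,0,0],[0,0,0],[0,0,0],[0,0,0],[0,0,0],[0,0,0]], twist=[0,0,0,0,0,0], jaw=0, force=7)

```text
time: 6.0
position: [0.4601, -0.2083, 0.1668]
tool_rot: [-0.094, 0.996, 0.001, 0.0]
ft_force: [1.6, 1.6, 0.9]
grip_width: 0.014
```

Request:
step_arm(slide=[[-3.3,0,-10.4],[-4,0,-10.2],[-4.7,0,-9.9],[-5.3,0,-9.5],[-6,0,-9.1],[-6.6,0,-8.7],[-7.2,0,-8.2],[-7.7,0,-7.7],[-8.2,0,-7.2],[-8.7,0,-6.6],[-9.1,0,-6],[-9.5,0,-5.4],[0,0,0]], twist=[0,0,0,0,0,0,0,0,0,0,0,0,0])

```text
time: 7.08
position: [0.5403, -0.193, 0.2665]
tool_rot: [-0.095, 0.995, 0.001, 0.001]
ft_force: [-2.3, 4.2, 4.3]
grip_width: 0.0141
```

Run:
```python
from h import *
st()
c=shot('side','d5')['color'];cv2.imwrite('pics/d5c.png',cv2.resize(c[100:330,250:480],None,fx=2.6,fy=2.6,interpolation=cv2.INTER_CUBIC))
```

```text
t 7.0833 pur mm [  3.1  20.2 266.5] xyz [ 0.5403 -0.193   0.2665] yaw y 100.94 F [-2.3  4.2  4.3] w 0.0141
```

View pics/d5c.png

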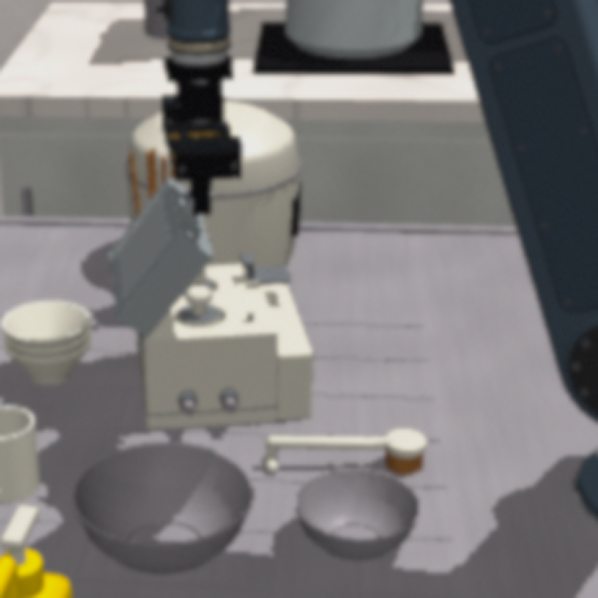

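Request:
step_arm(slide=[[-9.9,0,-4],[-10.1,0,-3.5],[-10.4,0,-3],[-10.6,0,-2.3],[-10.8,0,-1.7],[-10.9,0,-1.1],[-10.9,0,-0.4],[-10.9,0,0.4],[-10.9,0,1.1],[-10.8,0,1.8],[-10.6,0,2.6],[-10.4,0,3.3],[0,0,0]], twist=[0,0,0,0,0,0,0,0,0,0,0,0,0])

```text
time: 8.22
position: [0.6657, -0.169, 0.2708]
tool_rot: [-0.095, 0.995, 0.001, 0.0]
ft_force: [-0.1, 4.9, -1.0]
grip_width: 0.0142
```

Run:
```python
from h import *
st()
c=shot('side','d6')['color'];cv2.imwrite('pics/d6c.png',cv2.resize(c[100:330,250:480],None,fx=2.6,fy=2.6,interpolation=cv2.INTER_CUBIC))
```

```text
t 8.2167 pur mm [130.8  20.6 270.8] xyz [ 0.6657 -0.169   0.2708] yaw y 100.94 F [-0.1  4.9 -1. ] w 0.0142
```

View pics/d6c.png

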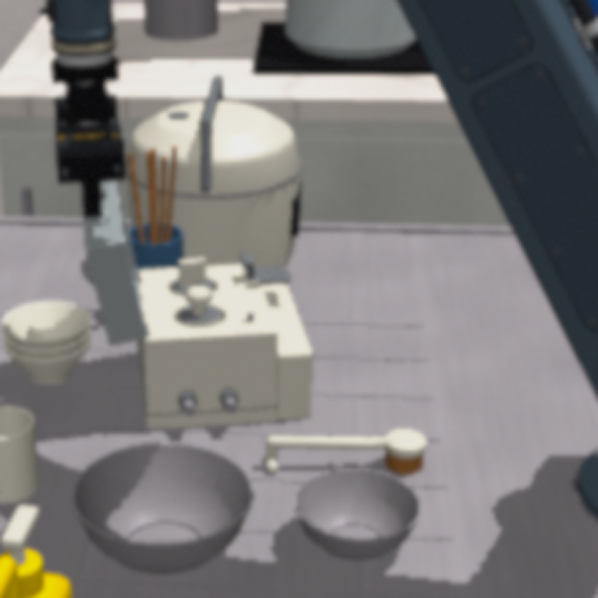

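Request:
step_arm(slide=[[-3,0,1],[-2,0,1],[0,0,0],[0,0,0]], twist=[0,0,0,0])

```text
time: 8.6
position: [0.667, -0.1688, 0.2703]
tool_rot: [-0.095, 0.995, 0.001, -0.002]
ft_force: [-4.2, 5.2, 1.8]
grip_width: 0.014
```

Request:
step_arm(slide=[[0,0,0],[0,0,0],[0,0,0],[0,0,-15],[0,0,-25],[0,0,-30],[0,0,0]], twist=[0,0,0,0,0,0,0], jaw=45)

```text
time: 9.18
position: [0.6723, -0.1718, 0.3479]
tool_rot: [-0.095, 0.995, -0.004, 0.006]
ft_force: [0.3, 0.1, 1.0]
grip_width: 0.0438
```

Run:
```python
from h import *
st()
c=shot('side','d7')['color'];cv2.imwrite('pics/d7c.png',cv2.resize(c[100:330,250:480],None,fx=2.6,fy=2.6,interpolation=cv2.INTER_CUBIC))
c=shot('scene','s7')['color'];cv2.imwrite('pics/s7c.png',cv2.resize(c[160:360,200:400],None,fx=3,fy=3,interpolation=cv2.INTER_CUBIC))
```

```text
t 9.1833 pur mm [136.8  16.6 347.9] xyz [ 0.6723 -0.1718  0.3479] yaw y 100.85 F [0.3 0.1 1. ] w 0.0438
```

View pics/d7c.png

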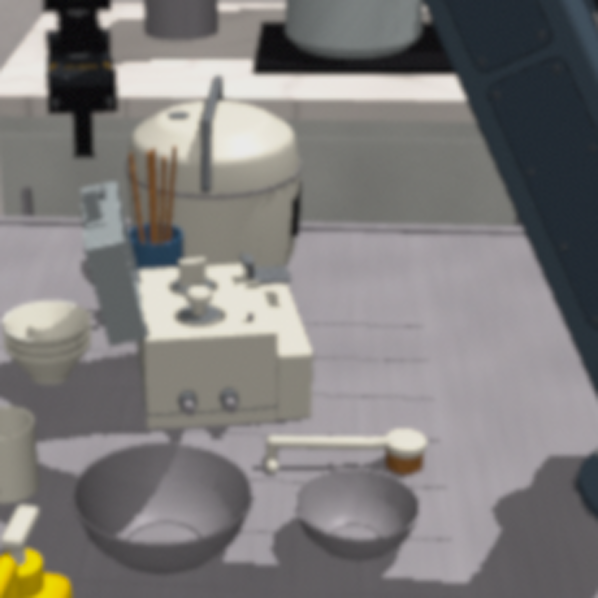

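View pics/s7c.png

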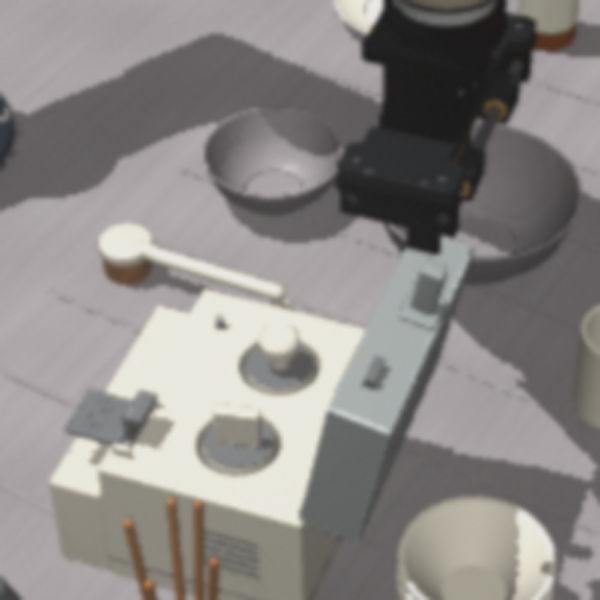

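Request:
step_arm(slide=[[25,-15,0],[25,-15,0],[25,-15,0],[20,-14,0],[0,0,0],[0,0,0]], twist=[0,0,0,0,0,0])

```text
time: 9.78
position: [0.5857, -0.2463, 0.3391]
tool_rot: [-0.094, 0.996, 0.0, -0.001]
ft_force: [0.4, 0.7, -0.8]
grip_width: 0.0446
```

Run:
```python
from h import *
st()
c=shot('wrist','w8')['color'];cv2.imwrite('pics/w8c.png',cv2.resize(c[120:300,200:440],None,fx=3.3,fy=3.3,interpolation=cv2.INTER_CUBIC))
```

```text
t 9.7833 pur mm [ 37.8 -40.6 339.1] xyz [ 0.5857 -0.2463  0.3391] yaw y 100.73 F [ 0.4  0.7 -0.8] w 0.0446
```

View pics/w8c.png

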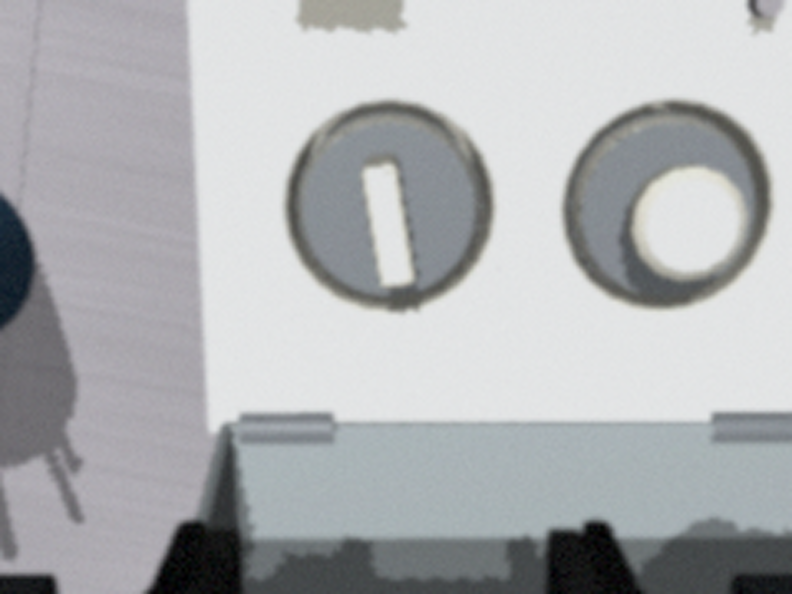

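Run:
```python
from h import *
c=load('w8')
pts=[(362,166),(394,160),(414,283),(383,289)]
W=np.array([pur(Pz(c,200+u/3.3,120+v/3.3,.158)) for u,v in pts])*1000
print(W.round(1),W.mean(0).round(1))
for a,b in((0,3),(1,2)): d=W[b]-W[a];print('len',np.hypot(*d[:2]),'deg',np.degrees(np.arctan2(d[1],d[0])))
d=W[1]-W[0];print(np.hypot(*d[:2]),np.degrees(np.arctan2(d[1],d[0])))
Q=[pur(P(c,200+int(u/3.3),120+int(v/3.3)))*1000 for u,v in((388,225),(385,200),(392,250),(440,200))];print(np.round(Q,1))
Q=[pur(Pz(c,200+u/3.3,120+v/3.3,.122))*1000 for u,v in((287,205),(493,205),(390,100),(390,308))];print(np.round(Q,1))
s=load('d7')
```

```text
[[ -7.6 -49.  158. ]
 [ -9.2 -40.4 158. ]
 [ 24.3 -34.9 158. ]
 [ 26.  -43.5 158. ]] [  8.4 -42.  158. ]
len 34.09648266488807 deg 9.387439021261576
len 33.99824214699287 deg 9.366232721633567
8.751932720353878 100.45010747297404
[[  8.1 -42.6 157.6]
 [  1.  -43.5 157.4]
 [ 14.6 -41.7 157.1]
 [  5.3 -26.9 123.8]]
[[  7.6 -72.6 122. ]
 [  7.6 -10.5 122. ]
 [-23.2 -41.5 122. ]
 [ 39.3 -41.6 122. ]]
```

Request:
step_arm(slide=[[15,-1,0],[14,0,0],[0,0,0],[0,0,0],[0,0,30],[0,0,38],[0,0,38],[0,0,25],[0,0,0],[0,0,0]], twist=[0,0,-4.7,-4.7,0,0,0,0,0,0])

```text
time: 10.67
position: [0.5586, -0.2504, 0.2077]
tool_rot: [-0.177, 0.984, 0.001, -0.001]
ft_force: [-0.6, -0.2, 0.4]
grip_width: 0.0453
```

Run:
```python
from h import *
st()
c=shot('wrist','w9')['color']
print((P(load('w9'),320,300)*1000))
```

```text
t 10.6667 pur mm [ 10.4 -39.6 207.7] xyz [ 0.5586 -0.2504  0.2077] yaw y 110.37 F [-0.6 -0.2  0.4] w 0.0453
[ 590.50087186 -238.07042615  121.79244887]
```

View pics/w9.png

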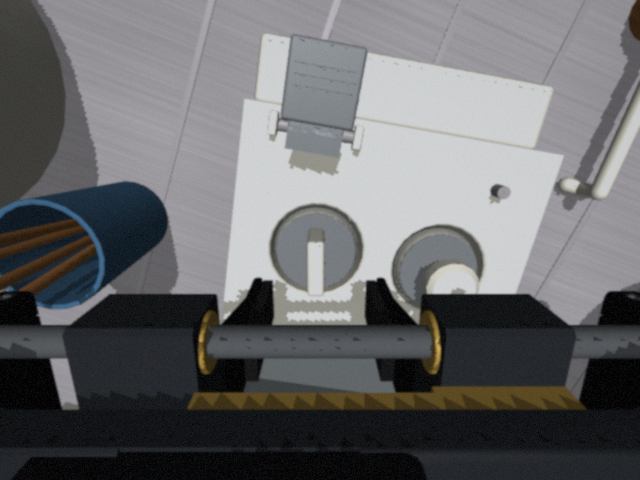

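Request:
step_arm(slide=[[2.4,-2,10],[0,0,20],[0,0,20],[0,0,10],[0,0,0],[0,0,0]], twist=[0,0,0,0,0,0])

```text
time: 11.22
position: [0.5575, -0.2547, 0.1499]
tool_rot: [-0.176, 0.984, -0.0, 0.0]
ft_force: [0.0, -0.7, 0.4]
grip_width: 0.0448
```

Run:
```python
from h import *
st()
shot('wrist','w10')
```

```text
t 11.2167 pur mm [  8.6 -43.7 149.9] xyz [ 0.5575 -0.2547  0.1499] yaw y 110.29 F [ 0.  -0.7  0.4] w 0.0448
```

View pics/w10.png

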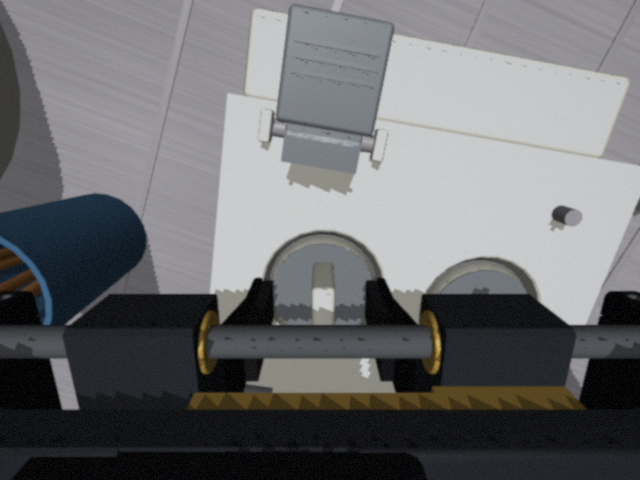

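Request:
step_arm(slide=[[0,1.4,3],[0,0,0]], twist=[0,0])

```text
time: 11.43
position: [0.5569, -0.2531, 0.1471]
tool_rot: [-0.176, 0.984, -0.001, 0.001]
ft_force: [0.2, 0.4, -1.3]
grip_width: 0.0447
```

Request:
step_arm(slide=[[0,0,0],[0,0,0],[0,0,0],[0,0,0],[0,0,0],[0,0,0],[0,0,0],[0,0,0]], twist=[0,0,0,0,0,0,0,0], jaw=0, force=30)

```text
time: 12.1
position: [0.5565, -0.2531, 0.1462]
tool_rot: [-0.176, 0.984, -0.0, 0.0]
ft_force: [0.3, 0.6, 0.0]
grip_width: 0.0095
```

Run:
```python
from h import *
st()
```

```text
t 12.1 pur mm [  7.9 -41.8 146.2] xyz [ 0.5565 -0.2531  0.1462] yaw y 110.29 F [0.3 0.6 0. ] w 0.0095
```

Request:
step_arm(slide=[[0,0,-3],[0,0,-6],[0,0,-10],[0,0,-10],[0,0,-10],[0,0,-10],[0,0,-10],[0,0,-10],[0,0,-10],[0,0,-10],[0,0,-10],[0,0,-10],[0,0,-10],[0,0,-8],[0,0,-4],[0,0,0],[0,0,0]], twist=[0,0,0,0,0,0,0,0,0,0,0,0,0,0,0,0,0])

```text
time: 13.52
position: [0.5564, -0.2529, 0.2772]
tool_rot: [-0.176, 0.984, 0.0, -0.0]
ft_force: [-0.4, 0.3, -2.6]
grip_width: 0.0098
```

Run:
```python
from h import *
st()
c=shot('side','d11')['color'];cv2.imwrite('pics/d11c.png',cv2.resize(c[100:330,250:480],None,fx=2.6,fy=2.6,interpolation=cv2.INTER_CUBIC))
```

```text
t 13.5167 pur mm [  7.8 -41.7 277.2] xyz [ 0.5564 -0.2529  0.2772] yaw y 110.29 F [-0.4  0.3 -2.6] w 0.0098
```

View pics/d11c.png

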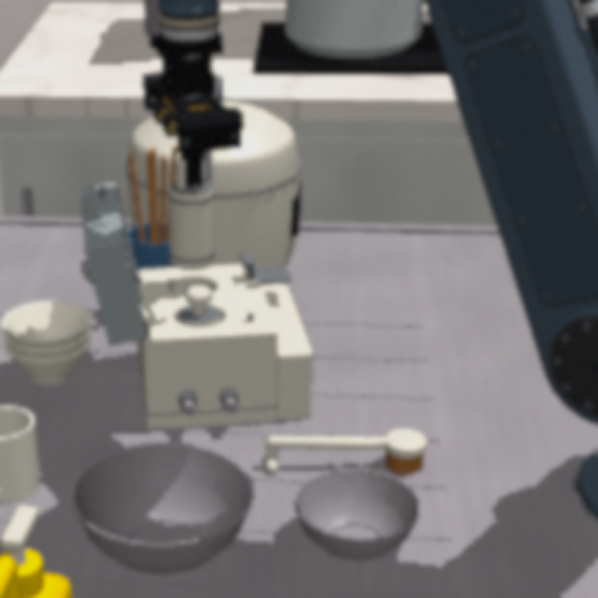

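Request:
step_arm(slide=[[0,0,-5],[0,0,-10],[0,0,-10],[0,0,-5],[0,0,0]], twist=[0,0,0,0,0])

```text
time: 13.98
position: [0.5575, -0.2537, 0.3097]
tool_rot: [-0.176, 0.984, -0.002, 0.002]
ft_force: [0.1, -0.9, -3.0]
grip_width: 0.0098
```

Request:
step_arm(slide=[[-2.1,6,0],[-4.3,12,0],[-7.1,20,0],[-8.5,24,0],[-8.5,24,0],[-8.5,24,0],[-8.5,24,0],[-8.5,24,0],[-8.5,24,0],[-8.5,24,0],[-8.5,24,0],[-8.5,24,0],[-8.5,24,0],[-8.5,24,0],[-8.5,24,0],[-7.1,20,0],[-5,14,0],[-2.8,8,0],[-1.4,4,0],[0,0,0]], twist=[0,0,0,0,0,0,0,0,0,0,0,0,0,0,0,0,0,0,0,0])

```text
time: 15.65
position: [0.5504, 0.1426, 0.3069]
tool_rot: [-0.177, 0.984, 0.0, -0.0]
ft_force: [-0.1, -0.7, -2.5]
grip_width: 0.0096
```

Run:
```python
from h import *
shot('wrist','w12')
st()
c=shot('side','d12')['color'];cv2.imwrite('pics/d12c.png',cv2.resize(c[100:330,250:480],None,fx=2.6,fy=2.6,interpolation=cv2.INTER_CUBIC))
c=shot('scene','s12')['color'];cv2.imwrite('pics/s12c.png',cv2.resize(c[80:380,200:500],None,fx=2,fy=2,interpolation=cv2.INTER_CUBIC))
```

```text
t 15.7 pur mm [ 75.1 347.2 307. ] xyz [0.5507 0.1417 0.307 ] yaw y 110.33 F [ 0.1  0.6 -1.9] w 0.0096
```

View pics/d12c.png

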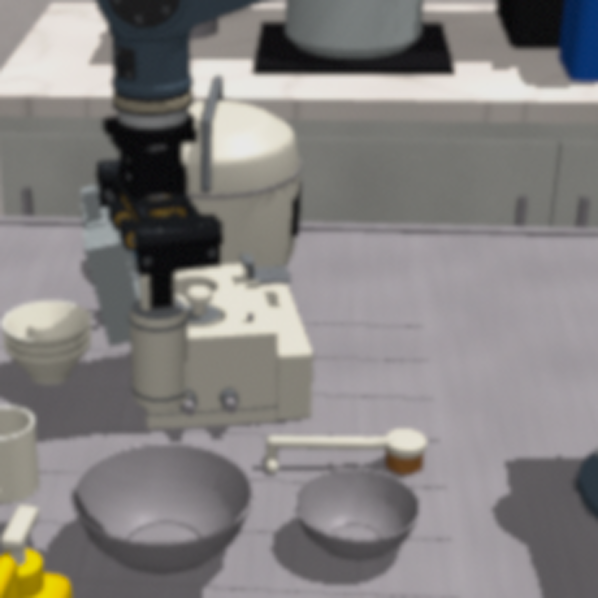

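View pics/s12c.png

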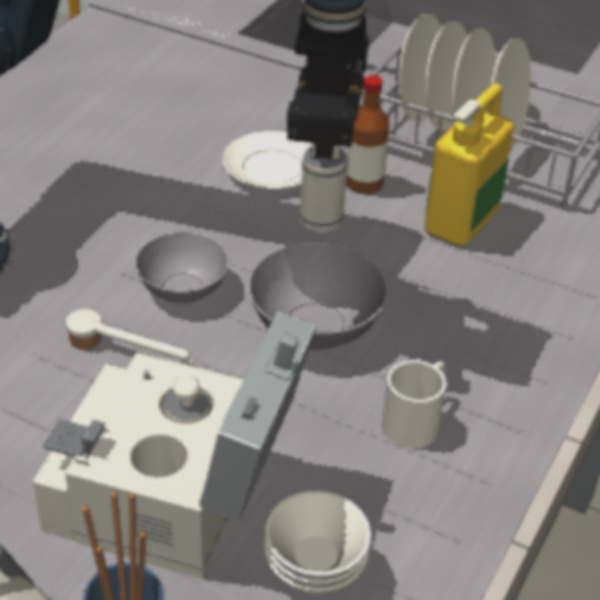

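View pics/w12.png

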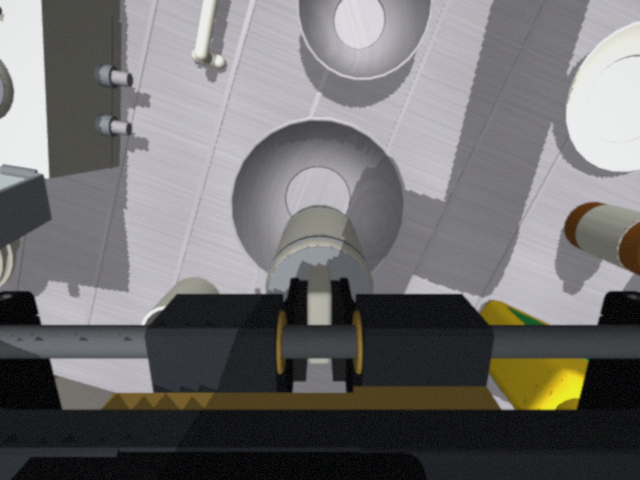

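Run:
```python
from h import *
from scipy.optimize import least_squares
c=load('w12')
W=np.array([Pz(c,u,v,.075)[:2] for u,v in((232,203),(405,203),(318,118),(256,146),(381,146))])
f=least_squares(lambda q:np.hypot(W[:,0]-q[0],W[:,1]-q[1])-.095,[.55,.14]);print(W.round(4),f.x,f.fun*1000)
```

```text
[[0.5763 0.0542]
 [0.5132 0.2251]
 [0.4653 0.1097]
 [0.512  0.0604]
 [0.4684 0.1785]] [0.55602124 0.14377383] [-3.13107114 -3.13285044  1.91916971 -0.74849074 -0.73139854]
```

Request:
step_arm(slide=[[0,0,5],[0,0,10],[0,0,12],[0,0,12],[0,0,12],[0,0,10],[0,0,7],[0,0,4],[0,0,2],[0,0,0],[0,0,0],[0,0,0],[0,0,0]], twist=[0,0,0,0,0,0,0,0,0,0,0,0,0])

```text
time: 16.88
position: [0.5515, 0.1417, 0.2339]
tool_rot: [-0.176, 0.984, -0.0, 0.001]
ft_force: [0.0, 0.2, -2.6]
grip_width: 0.0097
```

Run:
```python
from h import *
st()
c=shot('side','d13')['color'];cv2.imwrite('pics/d13c.png',cv2.resize(c[100:330,250:480],None,fx=2.6,fy=2.6,interpolation=cv2.INTER_CUBIC))
c=shot('scene','s13')['color'];cv2.imwrite('pics/s13c.png',cv2.resize(c[80:380,200:500],None,fx=2,fy=2,interpolation=cv2.INTER_CUBIC))
```

```text
t 16.8833 pur mm [ 75.9 347.  233.9] xyz [0.5515 0.1417 0.2339] yaw y 110.3 F [ 0.   0.2 -2.6] w 0.0097
```

View pics/d13c.png

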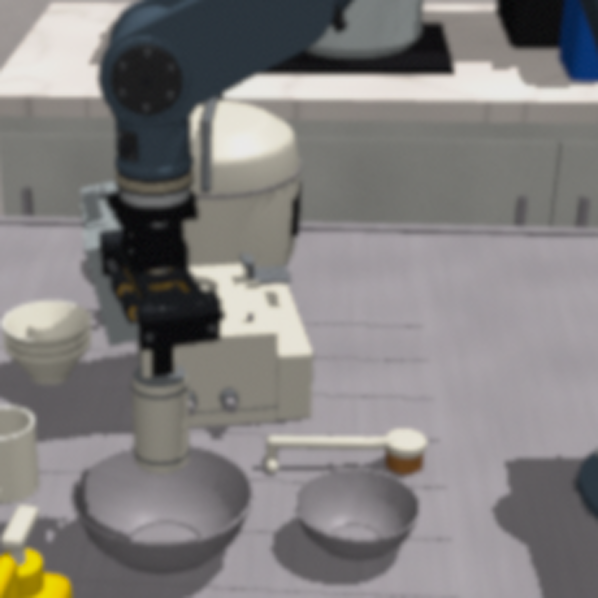

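View pics/s13c.png

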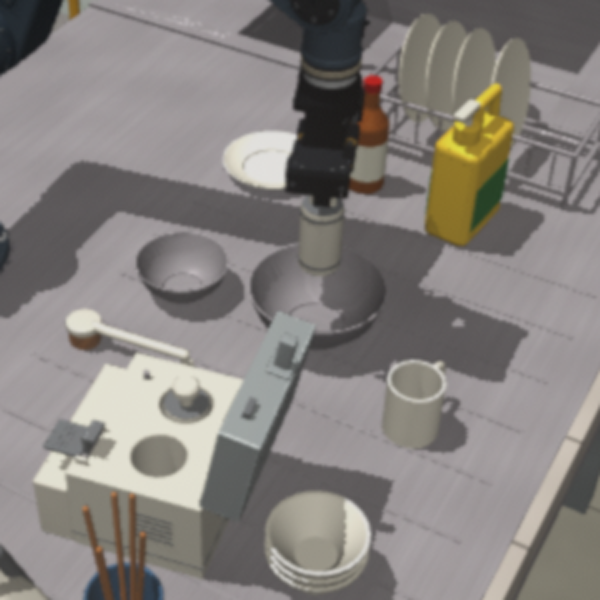

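Run:
```python
from h import *
s=load('s13');d=load('d13')
for n,c in(('scene',s),('side',d)):
    v,u=np.mgrid[0:480,0:640];pts=np.array([P(c,a,b,r=0) for a,b in zip(u[80:380,200:500:1].ravel(),v[80:380,200:500:1].ravel())])
    m=(np.hypot(pts[:,0]-.5515,pts[:,1]-.1417)<.035)&(pts[:,2]>.1)&(pts[:,2]<.21)
    q=pts[m]
    from scipy.optimize import least_squares
    for lo,hi in((.115,.14),(.18,.205)):
        k=q[(q[:,2]>lo)&(q[:,2]<hi)];f=least_squares(lambda p:np.hypot(k[:,0]-p[0],k[:,1]-p[1])-.028,[.5515,.1417]);print(n,len(k),f.x.round(4),'minz',q[:,2].min().round(4))
    Q=np.array([pur(p) for p in pts])*1000
    h=Q[(Q[:,0]>60)&(Q[:,0]<140)&(abs(Q[:,1])<90)&(Q[:,2]>140)&(Q[:,2]<245)]
    if n=='scene':
        A=np.c_[h[:,2],np.ones(len(h))]; print('hood inner faces',len(h)); 
        hh=h[(h[:,1]>-80)&(h[:,1]<80)]; print(np.polyfit(hh[:,2],hh[:,0],1))
        for z in(150,180,210,240):
            w=hh[abs(hh[:,2]-z)<5]; print(z,np.percentile(w[:,0],[5,50,95]).round(1),len(w))
```

```text
scene 148 [0.5493 0.1417] minz 0.1088
scene 177 [0.55   0.1415] minz 0.1088
hood inner faces 891
[-5.88425048e-02  1.41240406e+02]
150 [124.6 125.5 126.1] 18
180 [130.1 130.9 132. ] 20
210 [135.4 136.7 137.6] 24
240 [104.7 128.5 139.2] 566
side 171 [0.5528 0.1416] minz 0.1119
side 180 [0.553  0.1417] minz 0.1119
```

Request:
step_arm(slide=[[0,0,0],[0,0,0],[0,0,0],[0,0,0],[0,0,0],[0,0,0]], twist=[0,0,0,0,0,0])

```text
time: 17.48
position: [0.5511, 0.1416, 0.2332]
tool_rot: [-0.176, 0.984, 0.0, 0.0]
ft_force: [-0.1, 0.3, -2.2]
grip_width: 0.01
```

Run:
```python
from h import *
print(robot.hand_in())
```

```text
the job is handed in; nothing more can be done
None
```

The job is done and handed in at about 17.5 s. I pressed the latch paddle to its stop, with 16.5 N on the tool and the fingertips about 8 mm down. I swung the hood back by its handle and released it. Then I drew the straight-tab cartridge out of the right well and carried it over the other one to the large bowl.

**Last checks before handing in:**
- **Hood:** it stands open by itself at about 1.75 rad, its rear stop, going by its slope in the depth image.
- **Cartridge:** the two outside cameras put its axis within 1 mm from bottom to top, so it hangs upright. Its foot is about 36 mm above the rim, and it is still in the gripper at 30 N.
- **Centring:** it is over the middle of the bowl to within about 5 mm. My measurements of the bowl's centre differed by about 5 mm in x (0.551 against 0.556 m); I used the first.
- **Everything else:** the knob cartridge, both bowls and the other objects look unmoved in the pictures.

No check failed. Some moves ended a few millimetres off, and I corrected them from the measured position before each contact.

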